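# Line up the reagent bottles by height

### The job

Stand the four reagent bottles on the row of marks on the white board in order of height, one centred on each mark: the tallest on the green mark at one end, then ever shorter along the row to the shortest on the red mark at the other end. Keep every bottle upright all the time, and do not disturb the slide box or the lidded cup. Leave everything standing still and let go.

Things in the scene. Friction and masses are not known exactly. Their poses are not given: they have to be found in the camera images.
- bottle_amber_center (a point): Dark amber-brown bottle with a black cap; a round upright bottle, 104 mm tall over the cap and 36 mm across the body; the top 22 mm is a screw cap 30 mm across. This point is its centre, 52 mm above its base, z up. Loose on the bench at the start, about 0.1 kg.
- bottle_white_center (a point): White bottle with a blue cap; a round upright bottle, 86 mm tall over the cap and 42 mm across the body; the top 20 mm is a screw cap 36 mm across. This point is its centre, 43 mm above its base, z up. Loose on the bench at the start, about 0.1 kg.
- bottle_grey_center (a point): Grey bottle with an orange cap; a round upright bottle, 68 mm tall over the cap and 38 mm across the body; the top 18 mm is a screw cap 32 mm across. This point is its centre, 34 mm above its base, z up. Loose on the bench at the start, about 0.1 kg.
- jar_yellow_center (a point): Squat white jar with a yellow cap; a round upright bottle, 50 mm tall over the cap and 48 mm across the body; the top 16 mm is a screw cap 42 mm across. This point is its centre, 25 mm above its base, z up. Loose on the bench at the start, about 0.1 kg.
- mark_green: Green round mark, a fixed flat disc 60 mm across, 2 mm thick; origin at the centre of its underside, so a bottle stands 2 mm above it. Always at one end of the row, on either side. The four marks lie in one straight row, 80 mm apart, on a fixed white board (100 x 340 mm, 8 mm thick) lying on the bench.
- mark_black: Black round mark, a fixed flat disc 60 mm across, 2 mm thick; origin at the centre of its underside, so a bottle stands 2 mm above it. One of the two middle places, next to the green or to the red mark. The four marks lie in one straight row, 80 mm apart, on a fixed white board (100 x 340 mm, 8 mm thick) lying on the bench.
- mark_blue: Blue round mark, a fixed flat disc 60 mm across, 2 mm thick; origin at the centre of its underside, so a bottle stands 2 mm above it. One of the two middle places, next to the green or to the red mark. The four marks lie in one straight row, 80 mm apart, on a fixed white board (100 x 340 mm, 8 mm thick) lying on the bench.
- mark_red: Red round mark, a fixed flat disc 60 mm across, 2 mm thick; origin at the centre of its underside, so a bottle stands 2 mm above it. Always at the end of the row opposite the green mark. The four marks lie in one straight row, 80 mm apart, on a fixed white board (100 x 340 mm, 8 mm thick) lying on the bench.
- slide_box: Bystander: blue box of microscope slides with a white lid, 85 x 55 mm, 34 mm high, loose on the bench to the robot's left of the board; origin at the centre of its underside. Leave it alone.
- cup: Bystander: pale translucent grey-white specimen cup with a white lid, 66 mm across, 67 mm high, loose on the bench to the robot's right of the board; origin at the centre of its underside. Leave it alone.
Things that resemble listed ones, but are neither listed nor needed, are in the scene too. Leave any pink or purple look-alike of the part that bears bottle_grey_center alone.

How it is judged:
By the outcome, as a careful person would: the job done as asked, in the order asked, and still so for the second after the job is handed in, with the robot touching nothing.
It also fails if it takes over 104 s, if anything falls off the work surface, if the arm or the gripper's body presses on something with over 40 N, if the wrist force passes 120 N, or if a joint passes its speed limit or range.

### The arm

A 6-joint arm with a two-finger parallel gripper is mounted at the origin on the work surface. World frame = base frame: x ahead of the robot, y to its left, z up, the work surface at z = 0. Lengths are in m, angles in rad, forces in N, time in s.
With the tool pointing down it reaches from about 0.35 to 0.975 m from the base axis. Payload 4.9 kg.
Tool frame: the origin (TCP) lies midway between the tips of the shut fingers; the grasp point (between the pads) lies manip.grip_depth behind it (manip.grip_depth is the distance from the TCP to the grasp point, in m); z points along the fingers, x is the direction in which the jaws open and shut, and the axes are right-handed (so a half turn about z gives the same grasp; the last joint's range is limited). The gripper opens to 85 mm and grips with 20 to 120 N. Pads are 22 mm wide; open, the fingers measure 114 mm over their backs; the gripper's body (76 mm by 85 mm) begins 54 mm behind the grasp point. The pads swing forward as they close: fully open they stand 13 mm farther back than shut.
Start: joints at [-1.387, 0.053, 1.613, -0, 1.476, -0.119], TCP at [0.186, -0.597, 0.231] pointing down, gripper open.
Joint ranges: [-3.01, 3.01], [-1.01, 2.22], [0.06, 2.58], [-1.02, 4.17], [0.09, 2.62], [-3.14, 3.14]. Speed limits (rad/s): [2.57, 2.57, 3.14, 3.14, 3.14, 3.14].

### API

Orientations are given as a unit quaternion [w, x, y, z].
In Python, from plant import state, grab_frame, ticket, manip gives the robot as it stands.
- The arm moves only by the tool carry_out, never from a script. Its argument "moves" is a list that holds one entry, the list of rows, each a list of 7 numbers: the turn, a rotation vector about the tool's x, y, z each as a share of 5 degrees, from -1 to 1, then the shift along the tool's x, y, z each as a share of 0.04 m, from -1 to 1, then the gripper command: -1 is shut, 1 is fully open, values between are in proportion. A call has 1 to 8 rows; each row shifts and turns the commanded pose from where the row before left it, along the tool's axes as they then stand; what a row does not reach is not made up. A row lasts 1/12 s, in which the tool goes at most 41.7 mm and 7.16 degrees, less where a joint would pass 70% of its speed; a pose out of reach is approached as far as the arm can. A call with a number of a shift or a turn outside -1 to 1 is refused whole. A call with a gripper value outside its range is refused whole. The fingers move at their own pace and stop on an object; the grip force is fixed at half the most. Time passes only in rows, so rows that do not move let the fingers close. It gives the time, the measured TCP pose, the force and the opening at its end, in the units of the state.
- state(): the state, without advancing time (a new reading comes with each control period).
- grab_frame(name): name is "side" or "top" or "wrist"; returns a dict with "frame" (384x512x3 uint8, red, green, blue), "z_map" (384x512 float32, m along the optical axis (not along the pixel's ray), 0 where there is no reading), "K" (3x3 intrinsics, pixels), "k1" (the pictures are not rectified: a ray, as slopes to the right and down, at radius r is drawn at 1 + k1 r^2 times it, then the intrinsics apply), "world_from_camera" (4x4, takes a point from camera to world coordinates); the wrist camera has in their place "hand_eye" (4x4, takes a point from camera to tool coordinates, whose origin is the TCP and whose axes are the tool frame's). Camera axes: x right, y down, z forward; pixel columns grow to the right and rows downward; lengths in m; the calibration is good to about 2 mm. A picture is of the moment at which its call begins: read the wrist's pose just before it.
- ticket.job_done(): hands the job in, once; it reports no verdict.
The state is a dict: "time": time; "joint_pos": joint angles; "joint_vel": joint speeds; "joint_efforts": joint torques, N m; "tool_pos": TCP position; "tool_rot": TCP orientation; "contact_force": force on the tool from outside, world axes, zero at the start; "ft_torque": the same for the moment, N m; "gripper_width": opening from 0.0 (shut) to 1.0 (fully open).
Only numpy, scipy, OpenCV 4.12 (cv2) and the standard library are available. Lean on these libraries where they do the work, as an engineer would, in place of code of your own. Each camera call takes 0.05 s, during which the arm holds its last target.

## Working session

There is one attempt and no reset: what is moved stays moved. The work goes in short steps, Python scripts to look and compute and a tool call to move; the robot and the scene stay as the last step left them, time stands still between calls to the robot, and variables do not carry over. Pictures are saved under pics/ and viewed, and the job is handed in when it is done.

Besides the shell and the picture viewer there is one more tool, called after ">>>" as name(argument=value, ...) on one line, values as JSON. carry_out: Moves the arm, as the interface text tells. Shift numbers are shares of 0.04 m and turn numbers shares of 5 degrees, none past 1 either way. Its arguments: {"type":"object","properties":{"moves":{"type":"array"}},"required":["moves"]}

```bash
ls; mkdir -p pics; python3 - <<'E'
from plant import state, grab_frame, ticket, manip
import cv2,numpy as np
s=state();print(s)
print(manip, getattr(manip,'grip_depth',None))
for n in("side","top"):
    f=grab_frame(n);np.savez(n+"0.npz",**{k:v for k,v in f.items()})
    cv2.imwrite(f"pics/{n}0.png",f["frame"][:,:,::-1]);print(n,f["K"],f["k1"],f.get("world_from_camera"))
E
```

```text
pics
{'time': 0.0, 'joint_pos': array([-1.38699379e+00,  5.33482232e-02,  1.61429388e+00,  2.98514318e-05,
        1.47597698e+00, -1.18983410e-01]), 'joint_vel': array([-5.73056202e-05,  1.32341185e-04,  1.96439276e-03, -1.93477914e-03,
       -7.27474597e-04,  1.01234490e-03]), 'joint_efforts': array([ 5.46024239e-04, -3.93681514e+01, -3.70175207e+01, -1.52310013e-04,
        6.93681897e-03, -5.23428980e-07]), 'tool_pos': array([ 0.18626783, -0.59595322,  0.23006843]), 'tool_rot': array([-7.03696575e-04,  8.05660138e-01, -5.92377173e-01, -7.29127716e-04]), 'contact_force': array([-0.07923748,  0.20559967, -0.78580912]), 'ft_torque': array([ 0.01576156, -0.02548972, -0.01076282]), 'gripper_width': 1.0009872166963678}
<Robot object at 0x7fe30f9c7a10> 0.0187
side [[388.67132557   0.         260.61131146]
 [  0.         388.67132557 192.69797259]
 [  0.           0.           1.        ]] -0.041331367402849435 [[-0.75089349 -0.46068639  0.47320927  0.03785407]
 [-0.66040887  0.51904322 -0.54263639  0.5521653 ]
 [ 0.00436914 -0.71997374 -0.69398756  0.76128487]
 [ 0.          0.          0.          1.        ]]
top [[442.41508225   0.         251.65710187]
 [  0.         442.41508225 188.25101105]
 [  0.           0.           1.        ]] -0.11479580322255165 [[ 0.01123253 -0.98058392  0.19577796  0.30666412]
 [-0.99956439 -0.01635489 -0.02456711  0.00982473]
 [ 0.02729204 -0.19541673 -0.98034047  1.14609492]
 [ 0.          0.          0.          1.        ]]
```

View pics/top0.png

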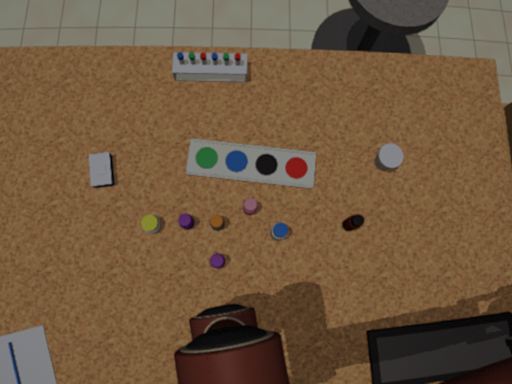

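View pics/side0.png

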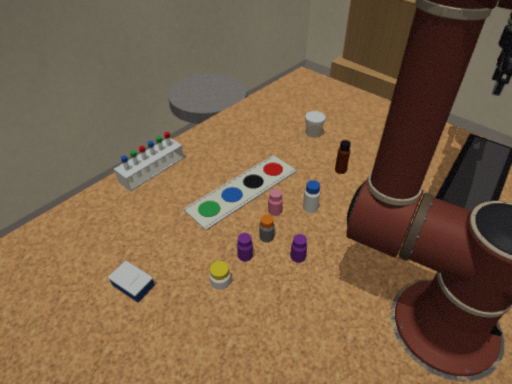

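The top view shows the white board with its marks: green (206,158), blue (236,161), black (266,164) and red (297,168). The jar is at (151,224), white/blue cap at (280,231) and amber at (353,223). The slide box (101,170) and the cup (391,156) flank the board.

Candidates for the grey bottle are (217,222) with an orange cap, (186,221) and (217,261) in purple, and (250,206) in pink. The orange cap at (217,222) fits the description. I'll measure and confirm it in a crop.

```bash
cat > h.py <<'E'
import numpy as np,cv2
def ray(f,uv):
    n=cv2.undistortPoints(np.array([[uv]],float),f["K"],np.array([float(f["k1"]),0,0,0]))[0,0]
    T=f["world_from_camera"];return T[:3,3],T[:3,:3]@np.array([n[0],n[1],1])
def plane(f,uv,z):
    o,d=ray(f,uv);return o+d*(z-o[2])/d[2]
def proj(f,p):
    T=np.linalg.inv(f["world_from_camera"]);q=T[:3,:3]@np.array(p)+T[:3,3]
    return cv2.projectPoints(q[None],np.zeros(3),np.zeros(3),f["K"],np.array([float(f["k1"]),0,0,0]))[0].ravel()
RNG={'green':[(50,90,50),(75,255,255)],'blue':[(100,150,60),(115,255,255)],'red':[(0,150,100),(6,255,255)],
 'yellow':[(24,120,100),(34,255,255)],'orange':[(8,200,120),(16,255,255)]}
def blobs(f,c,amin=25):
    hsv=cv2.cvtColor(f["frame"],cv2.COLOR_RGB2HSV)
    if c=='black': m=cv2.inRange(hsv,(0,0,0),(180,255,45))
    else: m=cv2.inRange(hsv,*[tuple(x) for x in RNG[c]])
    m=cv2.morphologyEx(m,cv2.MORPH_OPEN,np.ones((2,2)))
    n,l,s,ce=cv2.connectedComponentsWithStats(m)
    return [(np.round(ce[i],1).tolist(),s[i].tolist()) for i in range(1,n) if s[i,4]>=amin]
E
python3 - <<'E'
from h import *
for n in("top","side"):
    f=dict(np.load(n+"0.npz"))
    for c in list(RNG)+['black']:
        for b in blobs(f,c): print(n,c,b[0],b[1])
a=cv2.imread("pics/top0.png")[135:275,130:380];cv2.imwrite("pics/crop_t.png",cv2.resize(a,None,fx=3.2,fy=3.2,interpolation=2))
a=cv2.imread("pics/side0.png")[130:295,180:360];cv2.imwrite("pics/crop_s.png",cv2.resize(a,None,fx=3.5,fy=3.5,interpolation=2))
E
```

```text
top green [192.1, 56.2] [190, 54, 5, 6, 25]
top green [226.8, 56.8] [225, 54, 5, 6, 25]
top green [207.3, 158.4] [197, 148, 21, 21, 345]
top blue [237.1, 161.6] [227, 152, 21, 20, 328]
top blue [281.2, 230.6] [275, 225, 14, 13, 140]
top red [297.0, 168.4] [287, 159, 21, 20, 336]
top yellow [149.9, 223.3] [142, 216, 17, 16, 217]
top black [378.2, 34.0] [347, 0, 86, 54, 2124]
top black [267.0, 165.1] [257, 156, 21, 20, 327]
top black [353.8, 223.3] [344, 216, 21, 16, 230]
top black [237.6, 334.6] [183, 305, 107, 79, 2409]
top black [449.7, 348.7] [368, 313, 144, 71, 6975]
top black [181.7, 354.4] [176, 351, 14, 6, 53]
side green [159.4, 139.7] [157, 137, 6, 7, 31]
side green [133.7, 154.0] [131, 151, 6, 7, 34]
side green [209.7, 209.5] [200, 202, 21, 16, 260]
side blue [124.7, 159.5] [122, 157, 6, 6, 27]
side blue [313.5, 187.6] [308, 182, 12, 12, 128]
side blue [232.7, 195.2] [223, 189, 20, 14, 213]
side red [273.6, 169.7] [265, 164, 18, 12, 179]
side red [436.0, 209.8] [433, 207, 7, 6, 28]
side red [451.3, 216.6] [448, 213, 7, 8, 28]
side yellow [219.8, 269.9] [211, 262, 19, 17, 250]
[... 422 characters left out ...]
 10, 10, 81]
side black [502.8, 178.5] [492, 149, 20, 52, 309]
side black [378.8, 159.9] [376, 152, 7, 16, 46]
side black [341.5, 161.3] [338, 157, 10, 10, 53]
side black [343.5, 170.2] [340, 167, 7, 7, 27]
side black [375.2, 173.9] [373, 169, 6, 12, 41]
side black [253.9, 182.2] [245, 176, 19, 13, 184]
side black [353.7, 203.9] [349, 190, 12, 29, 84]
side black [495.3, 222.1] [477, 205, 35, 43, 1069]
side black [473.2, 243.9] [469, 232, 11, 22, 87]
side black [372.1, 245.2] [349, 234, 48, 23, 212]
side black [437.8, 271.2] [401, 248, 70, 45, 520]
side black [431.2, 298.8] [415, 278, 36, 39, 647]
side black [507.4, 300.2] [504, 293, 8, 17, 87]
side black [496.2, 331.8] [491, 326, 12, 11, 75]
```

View pics/crop_t.png

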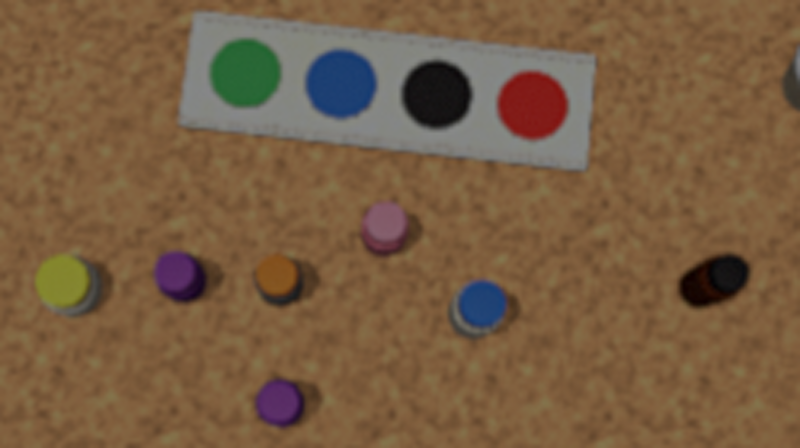

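View pics/crop_s.png

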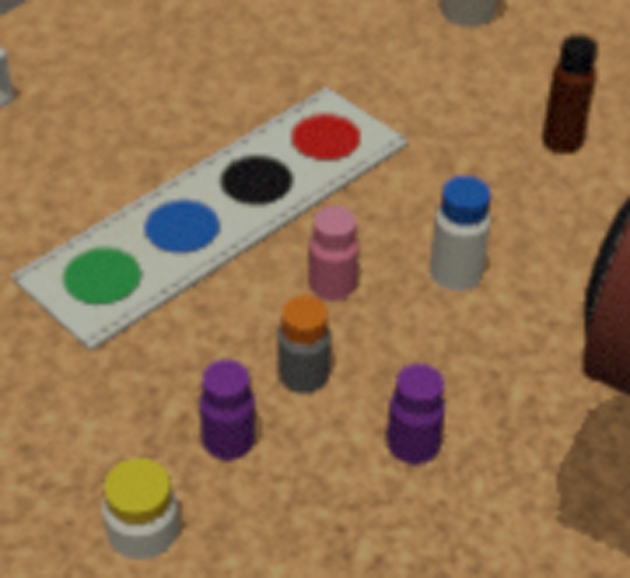

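The crops confirm it: the bottle at crop (277,277), top pixel (217,222), has a grey body and an orange cap. The other three similar ones are purple or pink.

```bash
python3 - <<'E'
from h import *
t=dict(np.load("top0.npz"));s=dict(np.load("side0.npz"))
for c,z in(('green',.01),('blue',.01),('black',.01),('red',.01)):
    pt={'green':(207.3,158.4),'blue':(237.1,161.6),'black':(267,165.1),'red':(297,168.4)}[c]
    ps={'green':(209.7,209.5),'blue':(232.7,195.2),'black':(253.9,182.2),'red':(273.6,169.7)}[c]
    print(c,plane(t,pt,z).round(4),plane(s,ps,z).round(4))
# caps : top view centroid of cap blob (seen mostly as cap top) ; side centroid = approx cap mid-height
for n,pt,ps,h,ch in(('amber',(358,220.3),(345.6,146.7),.104,.022),('white',(281.2,230.3),(313.5,187.6),.086,.02),('grey',(216.6,221.3),(267.7,220.6),.068,.018),('jar',(149.9,223),(219.8,269.9),.05,.016)):
    print(n,plane(t,pt,h-.003).round(4),plane(s,ps,h-ch*.35).round(4))
for n,pt,ps,h in(('pink',(250.5,204.5),(275.5,193),.068),('pur1',(186,220.5),(245,237),.068),('pur2',(217.3,260.5),(299.5,238),.068),('cup',(391,154),(315,118),.067),('box',(100,169),(131,278),.034)):
    print(n,plane(t,pt,h).round(3),plane(s,ps,h).round(3))
E
```

```text
green [0.6123 0.0999 0.01  ] [0.609  0.1033 0.01  ]
blue [0.6049 0.0208 0.01  ] [0.6013 0.0235 0.01  ]
black [ 0.5968 -0.0586  0.01  ] [ 0.5931 -0.0551  0.01  ]
red [ 0.5893 -0.1384  0.01  ] [ 0.5863 -0.1347  0.01  ]
amber [ 0.4409 -0.2735  0.101 ] [ 0.4354 -0.2676  0.0963]
white [ 0.4167 -0.0893  0.083 ] [ 0.4139 -0.0857  0.079 ]
grey [0.4384 0.0679 0.065 ] [0.438  0.0667 0.0617]
jar [0.4335 0.2354 0.047 ] [0.4319 0.2357 0.0444]
pink [ 0.481 -0.015  0.068] [ 0.481 -0.014  0.068]
pur1 [0.439 0.143 0.068] [0.44  0.144 0.068]
pur2 [0.343 0.064 0.068] [0.345 0.063 0.068]
cup [ 0.618 -0.376  0.067] [ 0.609 -0.368  0.067]
box [0.573 0.377 0.034] [0.569 0.377 0.034]
```

>>> carry_out(moves=[[[0,0,-1,0,0,0,1],[0,0,-1,0,0,0,1],[0,0,-1,0,0,0,1],[0,0,-1,0,0,0,1],[0,0,-1,0,0,0,1],[0,0,-1,0,0,0,1],[0,0,-1,0,0,0,1],[0,0,-1,0,0,0,1]]])

```text
time: 0.77
tool_pos: [0.1863, -0.5962, 0.2306]
tool_rot: [-0.001, 0.96, -0.279, -0.0]
contact_force: [0.2, -0.7, -0.3]
gripper_width: 1.002
```

>>> carry_out(moves=[[[0,0,-1,0,0,0,1],[0,0,-1,0,0,0,1],[0,0,-1,0,0,0,1],[0,0,-1,0,0,0,1],[0,0,-1,0,0,0,1],[0,0,-0.43,0,0,0,1],[0,0,0,0,0,0,1]]])

```text
time: 1.35
tool_pos: [0.1863, -0.5962, 0.2306]
tool_rot: [-0.001, 0.999, -0.048, -0.0]
contact_force: [0.3, 0.0, 0.2]
gripper_width: 1.001
```

```bash
cat >> h.py <<'E'
from scipy.spatial.transform import Rotation as R
def TW(s):
    q=s["tool_rot"];T=np.eye(4);T[:3,:3]=R.from_quat([q[1],q[2],q[3],q[0]]).as_matrix();T[:3,3]=s["tool_pos"];return T
def rel(s,p):
    T=TW(s);d=T[:3,:3].T@(np.array(p)-T[:3,3]);return (d/0.04).round(3)
def rep(s):
    T=TW(s);x=T[:3,0];z=T[:3,2]
    print("t%.2f"%s["time"],"tcp",T[:3,3].round(4),"yaw%.2f"%np.degrees(np.arctan2(x[1],x[0])),"z",z.round(4),"F",s["contact_force"].round(1),"w%.3f"%s["gripper_width"])
def wrist(name):
    from plant import state,grab_frame
    s=state();f=dict(grab_frame("wrist"));f["world_from_camera"]=TW(s)@f["hand_eye"];cv2.imwrite(f"pics/{name}.png",f["frame"][:,:,::-1]);np.savez(name+".npz",**f);rep(s);return s,f
E
python3 - <<'E'
from h import *
s,f=wrist("w1");print(f["hand_eye"],f["K"],f["k1"]);print(rel(s,[.44,-.272,.23]))
E
```

```text
t1.35 tcp [ 0.1863 -0.5962  0.2306] yaw-5.47 z [-2.0e-04  1.2e-03 -1.0e+00] F [0.3 0.  0.2] w1.001
[[ 9.99999618e-01 -2.95972038e-04  8.23026780e-04  3.56757692e-04]
 [ 3.88782320e-05  9.55115151e-01  2.96234785e-01 -7.68389909e-02]
 [-8.73762560e-04 -2.96234639e-01  9.55114797e-01 -1.42966651e-01]
 [ 0.00000000e+00  0.00000000e+00  0.00000000e+00  1.00000000e+00]] [[294.10063464   0.         253.07487749]
 [  0.         294.10063464 188.96143407]
 [  0.           0.           1.        ]] -0.06323883911864701
[ 5.541 -8.673  0.023]
```

>>> carry_out(moves=[[[0,0,0,0.55,-0.86,0,1],[0,0,0,0.55,-0.86,0,1],[0,0,0,0.55,-0.86,0,1],[0,0,0,0.55,-0.86,0,1],[0,0,0,0.55,-0.86,0,1],[0,0,0,0.55,-0.86,0,1],[0,0,0,0.55,-0.86,0,1],[0,0,0,0.55,-0.86,0,1]]])

```text
time: 2.07
tool_pos: [0.3887, -0.3377, 0.2312]
tool_rot: [0.0, 0.999, -0.049, 0.0]
contact_force: [0.8, -0.5, 0.8]
gripper_width: 0.999
```

>>> carry_out(moves=[[[0,0,0,0.57,-0.9,0,1],[0,0,0,0.57,-0.9,0,1],[0,0,0,0,0,0,1],[0,0,0,0,0,0,1]]])

```text
time: 2.4
tool_pos: [0.44, -0.2719, 0.2311]
tool_rot: [0.0, 0.999, -0.046, -0.0]
contact_force: [-0.8, -0.8, -1.1]
gripper_width: 1.003
```

```bash
python3 - <<'E'
from h import *
s,f=wrist("w2")
for c in list(RNG)+['black']:
    for b in blobs(f,c,60): print(c,b)
E
```

```text
t2.40 tcp [ 0.44   -0.2719  0.2311] yaw-5.30 z [-4.e-04 -1.e-04 -1.e+00] F [-0.8 -0.8 -1.1] w1.003
red ([376.8, 34.1], [352, 7, 51, 55, 2212])
black ([256.1, 183.1], [244, 165, 29, 33, 463])
black ([241.1, 331.7], [0, 210, 512, 174, 38460])
```

View pics/w2.png

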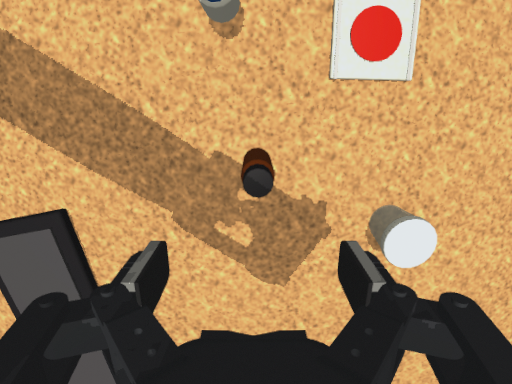

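The wrist view shows the amber bottle's cap top at about (258,182), with the body base above it near (257,158). The red mark is at (377,34) and the cup at (407,243), clear of the jaws.

```bash
python3 - <<'E'
from h import *
from plant import state
f=dict(np.load("w2.npz"));g=cv2.cvtColor(f["frame"],cv2.COLOR_RGB2GRAY)[135:205,215:300]
cv2.imwrite("pics/c2.png",cv2.resize(cv2.convertScaleAbs(f["frame"][135:205,215:300,::-1],alpha=2),None,fx=8,fy=8,interpolation=0))
print(plane(f,(258,182),.104),plane(f,(376.8,34.1),.01))
print(f["z_map"][140:200:4,257].round(3))
E
```

```text
[ 0.44518435 -0.27241378  0.104     ] [ 0.59535054 -0.13627732  0.01      ]
[0.373 0.373 0.371 0.338 0.315 0.302 0.29  0.277 0.277 0.279 0.279 0.282
 0.283 0.283 0.286]
```

View pics/c2.png

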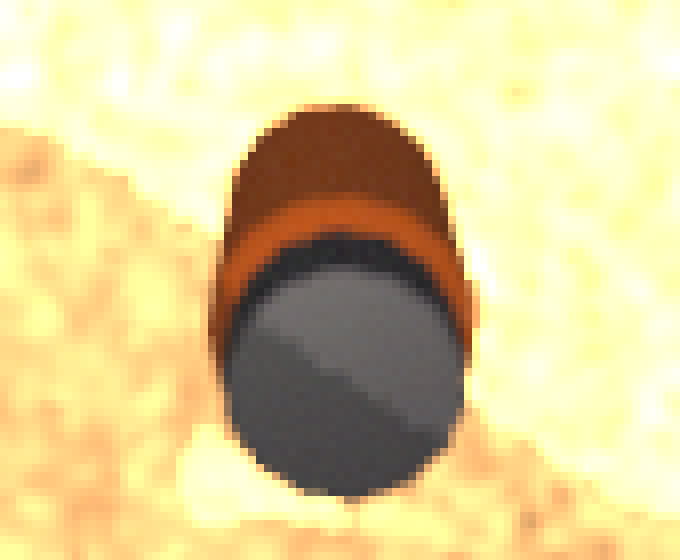

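>>> carry_out(moves=[[[0,0,0,0.08,0.02,0.6,1],[0,0,0,0,0,0.6,1],[0,0,0,0,0,0.6,1],[0,0,0,0,0,0.6,1],[0,0,0,0,0,0,1]]])

```text
time: 2.87
tool_pos: [0.4382, -0.2739, 0.1294]
tool_rot: [-0.003, 0.999, -0.05, -0.004]
contact_force: [-0.2, -0.7, -1.6]
gripper_width: 1.002
```

```bash
python3 - <<'E'
from h import *
s,f=wrist("w3")
cv2.imwrite("pics/c3.png",cv2.resize(cv2.convertScaleAbs(f["frame"][150:270,160:350,::-1],alpha=2),None,fx=4,fy=4,interpolation=0))
E
```

```text
t2.87 tcp [ 0.4382 -0.2739  0.1294] yaw-5.69 z [-0.0081  0.0064 -0.9999] F [-0.2 -0.7 -1.6] w1.002
```

View pics/c3.png

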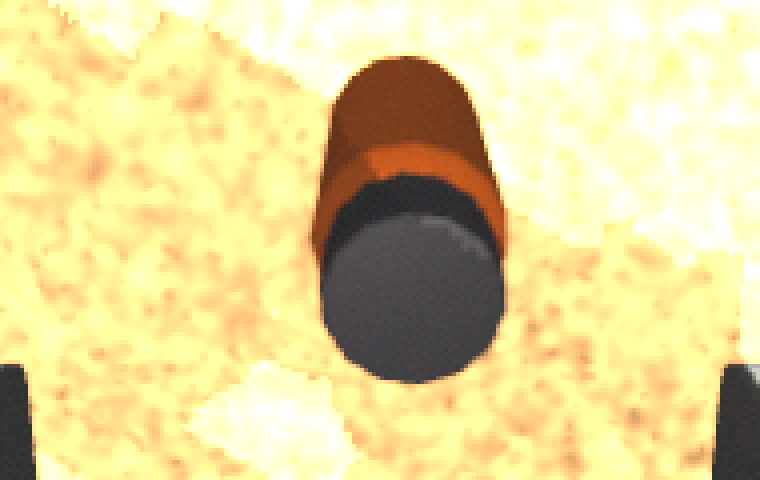

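>>> carry_out(moves=[[[0,0,0,0,0,0,1],[0,0,0,0,0,0,1],[0,0,0,0,0,0,1]]])

```text
time: 3.17
tool_pos: [0.443, -0.2761, 0.1376]
tool_rot: [0.001, 0.999, -0.048, 0.001]
contact_force: [-0.3, -0.7, 0.1]
gripper_width: 1.001
```

```bash
python3 - <<'E'
from h import *
s,f=wrist("w4")
cv2.imwrite("pics/c4.png",cv2.resize(cv2.convertScaleAbs(f["frame"][150:270,160:350,::-1],alpha=2),None,fx=4,fy=4,interpolation=0))
E
```

```text
t3.17 tcp [ 0.443  -0.2761  0.1376] yaw-5.55 z [ 0.0029 -0.0025 -1.    ] F [-0.3 -0.7  0.1] w1.001
```

View pics/c4.png

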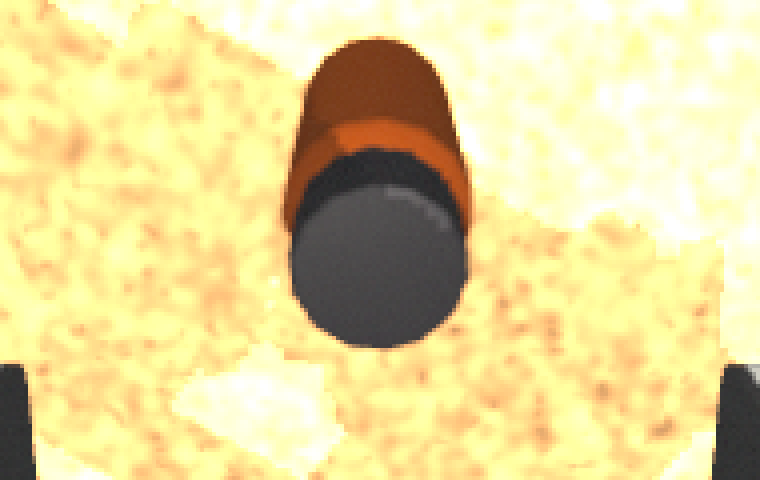

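```bash
python3 - <<'E'
from h import *
from plant import state
f=dict(np.load("w4.npz"));p=plane(f,(254.8,216.5),.104);print(p)
f=dict(np.load("w3.npz"));print(plane(f,(263.4,224.4),.104))
s=state();rep(s);print(rel(s,[p[0],p[1],.047]))
E
```

```text
[ 0.44507721 -0.272977    0.104     ]
[ 0.4450645  -0.27295177  0.104     ]
t3.22 tcp [ 0.443  -0.2759  0.1374] yaw-5.53 z [ 0.0026 -0.0022 -1.    ] F [ 0.6 -0.2 -0.1] w0.999
[ 0.039 -0.081  2.26 ]
```

>>> carry_out(moves=[[[0,0,0,0.05,0,0.2,1],[0,0,0,0,0,0.4,1],[0,0,0,0,0,0.5,1],[0,0,0,0,0,0.5,1],[0,0,0,0,0,0.4,1],[0,0,0,0,0,0.2,1],[0,0,0,0,0,0,1],[0,0,0,0,0,0,1]]])

```text
time: 3.88
tool_pos: [0.4443, -0.275, 0.0474]
tool_rot: [-0.0, 0.999, -0.048, -0.0]
contact_force: [-1.1, -0.4, -0.4]
gripper_width: 0.999
```

>>> carry_out(moves=[[[0,0,0,0,0,0,1],[0,0,0,0,0,0,1]]])

```text
time: 4.05
tool_pos: [0.4451, -0.2757, 0.0489]
tool_rot: [0.001, 0.999, -0.048, 0.001]
contact_force: [-0.0, -0.2, -0.1]
gripper_width: 1.001
```

>>> carry_out(moves=[[[0,0,0,0,-0.07,0.05,1],[0,0,0,0,0,0,0.3],[0,0,0,0,0,0,0],[0,0,0,0,0,0,-0.3],[0,0,0,0,0,0,-1],[0,0,0,0,0,0,-1],[0,0,0,0,0,0,-1],[0,0,0,0,0,0,-1]]])

```text
time: 4.72
tool_pos: [0.4447, -0.2724, 0.0457]
tool_rot: [0.0, 0.999, -0.048, 0.0]
contact_force: [-0.6, 0.1, 1.8]
gripper_width: 0.402
```

>>> carry_out(moves=[[[0,0,0,0,0,0,-1],[0,0,0,0,0,0,-1],[0,0,0,0,0,0,-1]]])

```text
time: 4.97
tool_pos: [0.4447, -0.2724, 0.0456]
tool_rot: [0.0, 0.999, -0.048, 0.0]
contact_force: [-0.3, -0.2, 2.5]
gripper_width: 0.406
```

```bash
python3 - <<'E'
from h import *
s,f=wrist("w5")
E
```

```text
t4.97 tcp [ 0.4447 -0.2724  0.0456] yaw-5.50 z [ 5.e-04 -5.e-04 -1.e+00] F [-0.3 -0.2  2.5] w0.406
```

View pics/w5.png

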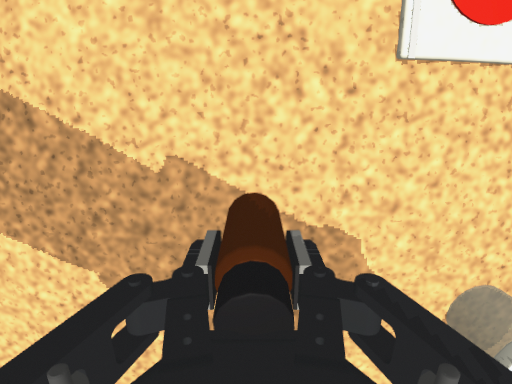

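>>> carry_out(moves=[[[0,0,0,0,0,-0.2,-1],[0,0,0,0,0,-0.5,-1],[0,0,0,0,0,-0.7,-1],[0,0,0,0,0,-0.7,-1],[0,0,0,0.1,-0.2,-0.7,-1],[0,0,0,0.2,-0.5,-0.5,-1],[0,0,0,0.3,-0.8,-0.2,-1],[0,0,0,0.3,-0.9,0,-1]]])

```text
time: 5.68
tool_pos: [0.4909, -0.1806, 0.1889]
tool_rot: [0.001, 0.999, -0.049, 0.003]
contact_force: [0.9, -1.0, -0.4]
gripper_width: 0.404
```

>>> carry_out(moves=[[[0,0,0,0.3,-0.9,0,-1],[0,0,0,0.3,-0.9,0,-1],[0,0,0,0.3,-0.9,0,-1],[0,0,0,0.3,-0.9,0,-1],[0,0,0,0.3,-0.9,0,-1],[0,0,0,0.3,-0.9,0,-1],[0,0,0,0.3,-0.8,0,-1],[0,0,0,0.2,-0.5,0,-1]]])

```text
time: 6.35
tool_pos: [0.6069, 0.0811, 0.1848]
tool_rot: [-0.0, 0.999, -0.047, -0.001]
contact_force: [0.9, -0.5, 0.7]
gripper_width: 0.399
```

>>> carry_out(moves=[[[0,0,0,0.14,-0.3,0,-1],[0,0,0,0,-0.1,0,-1],[0,0,0,0,0,0,-1],[0,0,0,0,0,0,-1],[0,0,0,0,0,0,-1],[0,0,0,0,0,0,-1]]])

```text
time: 6.85
tool_pos: [0.6135, 0.092, 0.1853]
tool_rot: [0.0, 0.999, -0.049, -0.0]
contact_force: [-1.0, 0.0, -0.2]
gripper_width: 0.404
```

```bash
python3 - <<'E'
from h import *
s,f=wrist("w6")
for c in('green','blue','red'):
    for b in blobs(f,c,60): print(c,b,plane(f,b[0],.01).round(4))
E
```

```text
t6.85 tcp [0.6135 0.092  0.1853] yaw-5.60 z [-2.e-04 -2.e-04 -1.e+00] F [-1.   0.  -0.2] w0.404
green ([255.9, 160.0], [229, 134, 54, 53, 2240]) [0.6183 0.103  0.01  ]
```

View pics/w6.png

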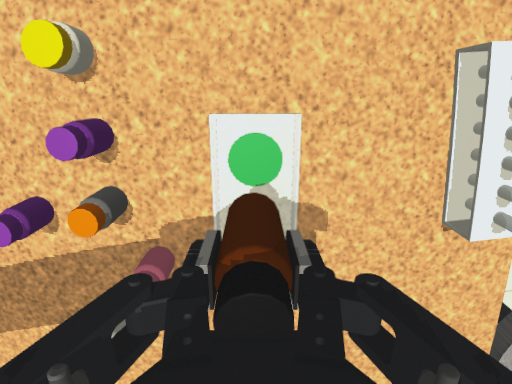

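>>> carry_out(moves=[[[0,0,0,0.09,-0.3,0.1,-1],[0,0,0,0,0,0.3,-1],[0,0,0,0,0,0.6,-1],[0,0,0,0,0,0.6,-1],[0,0,0,0,0,0.5,-1],[0,0,0,0,0,0.3,-1],[0,0,0,0,0,0.2,-1],[0,0,0,0,0,0.1,-1]]])

```text
time: 7.57
tool_pos: [0.6178, 0.1049, 0.0755]
tool_rot: [0.0, 0.999, -0.048, -0.001]
contact_force: [-0.5, -0.5, -1.0]
gripper_width: 0.402
```

>>> carry_out(moves=[[[0,0,0,0,0,0.1,-1],[0,0,0,0,0,0,-1],[0,0,0,0,0,0,-1],[0,0,0,0,0,0,-1],[0,0,0,0,0,0,-1],[0,0,0,0,0,0,-1]]])

```text
time: 8.07
tool_pos: [0.6191, 0.1049, 0.0741]
tool_rot: [-0.0, 0.999, -0.048, 0.001]
contact_force: [0.5, 0.1, -0.1]
gripper_width: 0.401
```

```bash
python3 - <<'E'
from h import *
s,f=wrist("w7")
for c in('green',):
    for b in blobs(f,c,60): print(c,b,plane(f,b[0],.01).round(4))
cv2.imwrite("pics/c7.png",cv2.resize(f["frame"][110:320,160:350,::-1],None,fx=2.8,fy=2.8,interpolation=0))
print(rel(s,[.6183,.1036,.0556]))
E
```

```text
t8.07 tcp [0.6191 0.1049 0.0741] yaw-5.50 z [ 1.3e-03  1.0e-04 -1.0e+00] F [ 0.5  0.1 -0.1] w0.401
green ([248.5, 193.9], [212, 170, 79, 63, 2388]) [0.6172 0.1139 0.01  ]
[-0.017  0.034  0.463]
```

View pics/c7.png

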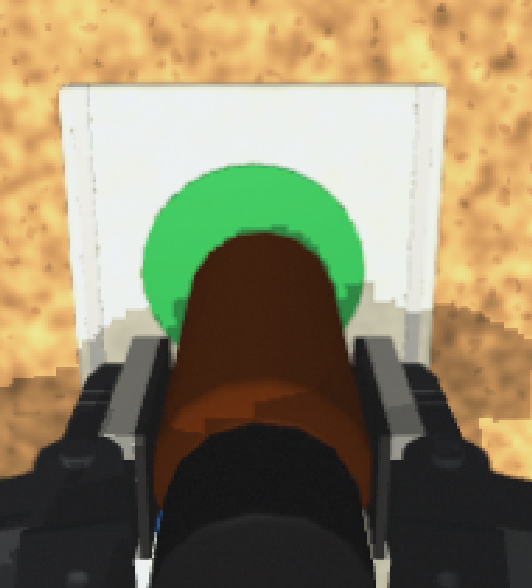

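```bash
cat >> h.py <<'E'
def circfit(f,c,z,r=.03,clip=None):
    # boundary points of colour mask facing white board -> plane z -> circle of known radius
    hsv=cv2.cvtColor(f["frame"],cv2.COLOR_RGB2HSV)
    m=cv2.inRange(hsv,*[tuple(x) for x in RNG[c]]) if c!='black' else cv2.inRange(hsv,(0,0,0),(180,255,45))
    n,l,st,ce=cv2.connectedComponentsWithStats(m)
    if clip is None: i=1+np.argmax(st[1:,4])
    else: i=l[clip[1],clip[0]]
    cs,_=cv2.findContours((l==i).astype(np.uint8),cv2.RETR_EXTERNAL,cv2.CHAIN_APPROX_NONE)
    P=np.array([plane(f,p[0],z)[:2] for p in max(cs,key=len)])
    from scipy.optimize import least_squares
    c0=P.mean(0)
    s=least_squares(lambda q:np.hypot(*(P-q[:2]).T)-r,c0,loss='cauchy',f_scale=.0008)
    d=np.abs(np.hypot(*(P-s.x).T)-r)
    return s.x.round(4),len(P),(d<.0012).mean().round(2)
E
python3 - <<'E'
from h import *
for n in("w6","w7"):
    f=dict(np.load(n+".npz"));print(n,circfit(f,'green',.01))
f=dict(np.load("w2.npz"));print(circfit(f,'red',.01))
for n in("top0","side0"):
    f=dict(np.load(n+".npz"));print(n,circfit(f,'green',.01),circfit(f,'red',.01))
E
```

```text
w6 (array([0.6171, 0.1034]), 149, np.float64(0.81))
w7 (array([0.6172, 0.103 ]), 252, np.float64(0.61))
(array([ 0.5945, -0.1357]), 152, np.float64(0.84))
top0 (array([0.6181, 0.1008]), 57, np.float64(0.39)) (array([ 0.5957, -0.1367]), 57, np.float64(0.3))
side0 (array([0.6141, 0.1051]), 50, np.float64(0.3)) (array([ 0.587 , -0.1363]), 43, np.float64(0.33))
```

>>> carry_out(moves=[[[0,0,0,-0.04,0.03,0.1,-1],[0,0,0,0,0,0.15,-1],[0,0,0,0,0,0.1,-1],[0,0,0,0,0,0.05,-1],[0,0,0,0,0,0,-1],[0,0,0,0,0,0,-1],[0,0,0,0,0,0,-1],[0,0,0,0,0,0,-1]]])

```text
time: 8.78
tool_pos: [0.617, 0.1038, 0.0575]
tool_rot: [-0.0, 0.999, -0.048, 0.0]
contact_force: [-0.2, 0.3, -0.6]
gripper_width: 0.399
```

Near touch; lower slowly by about 2 mm.

>>> carry_out(moves=[[[0,0,0,0,0,0.03,-1],[0,0,0,0,0,0.02,-1],[0,0,0,0,0,0,-1],[0,0,0,0,0,0,-1],[0,0,0,0,0,0,-1]]])

```text
time: 9.2
tool_pos: [0.6171, 0.1038, 0.0557]
tool_rot: [-0.0, 0.999, -0.048, 0.0]
contact_force: [-1.1, -0.4, 1.3]
gripper_width: 0.403
```

>>> carry_out(moves=[[[0,0,0,0,0,0.01,-0.2],[0,0,0,0,0,0,-0.1],[0,0,0,0,0,0,0],[0,0,0,0,0,0,0.3],[0,0,0,0,0,0,0.5],[0,0,0,0,0,0,0.5]]])

```text
time: 9.7
tool_pos: [0.6168, 0.1038, 0.0547]
tool_rot: [0.0, 0.999, -0.048, -0.0]
contact_force: [0.1, 0.0, 0.5]
gripper_width: 0.752
```

>>> carry_out(moves=[[[0,0,0,0,0,-0.2,0.5],[0,0,0,0,0,-0.5,0.5],[0,0,0,0,0,-0.8,0.5],[0,0,0,0,0,-0.9,0.5],[0,0,0,0,0,-0.8,0.7],[0,0,0,0,0,-0.5,1],[0,0,0,0,0,-0.2,1]]])

```text
time: 10.28
tool_pos: [0.6191, 0.104, 0.2169]
tool_rot: [-0.0, 0.999, -0.048, 0.004]
contact_force: [0.1, -0.2, 0.2]
gripper_width: 0.999
```

>>> carry_out(moves=[[[0,0,0,0,0,0,1],[0,0,0,0,0,0,1],[0,0,0,0,0,0,1],[0,0,0,0,0,0,1]]])

```text
time: 10.62
tool_pos: [0.6156, 0.1037, 0.208]
tool_rot: [0.0, 0.999, -0.048, -0.002]
contact_force: [0.1, 0.0, -0.2]
gripper_width: 1.0
```

```bash
python3 - <<'E'
from h import *
s,f=wrist("w8")
for c in('orange','yellow','green'):
    for b in blobs(f,c,60): print(c,b)
print(circfit(f,'green',.01))
E
```

```text
t10.62 tcp [0.6156 0.1037 0.208 ] yaw-5.50 z [-4.5e-03 -2.0e-04 -1.0e+00] F [ 0.1  0.  -0.2] w1.000
yellow ([62.2, 60.2], [41, 38, 47, 45, 1542])
green ([255.2, 157.8], [231, 142, 50, 40, 880])
green ([506.1, 206.4], [499, 198, 13, 19, 182])
(array([0.6171, 0.1026]), 171, np.float64(0.49))
```

View pics/w8.png

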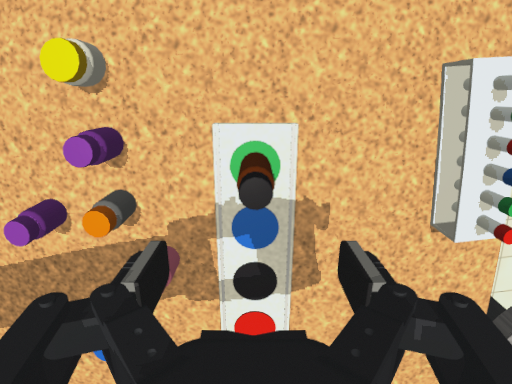

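>>> carry_out(moves=[[[0,0,0,-0.3,0.3,0,1],[0,0,0,-0.6,0.7,0,1],[0,0,0,-0.7,0.9,0,1],[0,0,0,-0.8,0.9,0,1],[0,0,0,-0.8,0.9,0,1],[0,0,0,-0.6,0.8,0,1],[0,0,0,-0.4,0.5,0,1],[0,0,0,-0.2,0.25,0,1]]])

```text
time: 11.33
tool_pos: [0.4314, -0.0782, 0.2095]
tool_rot: [0.0, 0.999, -0.049, -0.001]
contact_force: [-0.4, -0.2, 0.6]
gripper_width: 0.995
```

>>> carry_out(moves=[[[0,0,0,0,0,0,1],[0,0,0,0,0,0,1],[0,0,0,0,0,0,1],[0,0,0,0,0,0,1],[0,0,0,0,0,0,1]]])

```text
time: 11.75
tool_pos: [0.4342, -0.076, 0.2106]
tool_rot: [-0.0, 0.999, -0.047, -0.0]
contact_force: [0.2, 0.6, 1.3]
gripper_width: 1.001
```

```bash
python3 - <<'E'
from h import *
f=dict(np.load("w8.npz"))
print('amber top',plane(f,(256,193),.114),'orange',plane(f,(97.5,222),.068),'yel',plane(f,(60,59),.05))
s,f=wrist("w9")
for c in('orange','yellow','blue'):
    for b in blobs(f,c,60): print(c,b)
cv2.imwrite("pics/c9.png",cv2.resize(f["frame"][120:260,180:340,::-1],None,fx=4,fy=4,interpolation=0))
E
```

```text
amber top [0.61816191 0.10314752 0.114     ] orange [0.44563767 0.07171791 0.068     ] yel [0.43804011 0.23812347 0.05      ]
t11.75 tcp [ 0.4342 -0.076   0.2106] yaw-5.42 z [-7.e-04  4.e-04 -1.e+00] F [0.2 0.6 1.3] w1.001
blue ([402.2, 64.2], [377, 37, 52, 56, 2276])
blue ([241.2, 193.3], [224, 175, 35, 37, 1057])
```

View pics/w9.png

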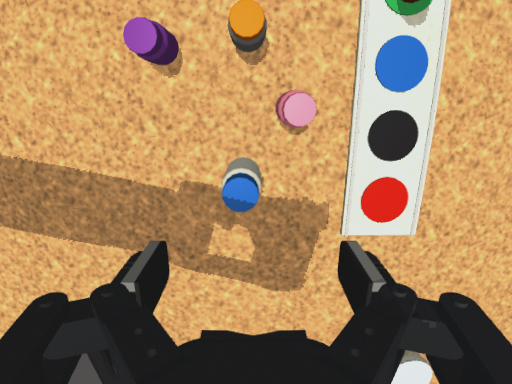

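View pics/c9.png

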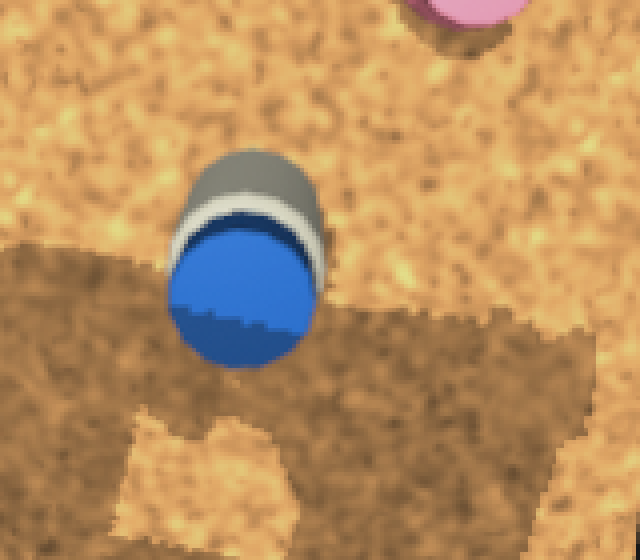

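The wrist view shows the white bottle with its blue cap top centred at about (241,194.5). The pink look-alike is at (298,109), clear of the jaws. The amber bottle stands on green, and its top works out about 1 mm from the mark centre.

```bash
python3 - <<'E'
from h import *
f=dict(np.load("w9.npz"))
p=plane(f,(240.9,194.5),.086);print(p, plane(f,(247,18),.068))
for c,cl in(('blue',(402,64)),('black',(393,135)),('red',(384,200))):print(c,circfit(f,c,.01,clip=cl))
from plant import state
s=state();rep(s);print(rel(s,[p[0],p[1],.13]))
E
```

```text
[ 0.42201102 -0.08653951  0.086     ] [0.44316406 0.06933136 0.068     ]
blue (array([0.6097, 0.0233]), 152, np.float64(0.73))
black (array([ 0.6009, -0.057 ]), 136, np.float64(0.5))
red (array([ 0.5943, -0.1355]), 126, np.float64(0.78))
t11.80 tcp [ 0.4342 -0.076   0.2107] yaw-5.42 z [-6.e-04  3.e-04 -1.e+00] F [-0.7 -0.7  0. ] w0.996
[-0.277  0.291  2.018]
```

>>> carry_out(moves=[[[0,0,0,-0.13,0.14,0,1],[0,0,0,-0.14,0.15,0.2,1],[0,0,0,0,0,0.4,1],[0,0,0,0,0,0.5,1],[0,0,0,0,0,0.4,1],[0,0,0,0,0,0.2,1],[0,0,0,0,0,0,1],[0,0,0,0,0,0,1]]])

```text
time: 12.47
tool_pos: [0.4216, -0.0873, 0.1427]
tool_rot: [-0.0, 0.999, -0.048, -0.0]
contact_force: [0.7, 0.1, -0.1]
gripper_width: 0.999
```

>>> carry_out(moves=[[[0,0,0,0,0,0,1],[0,0,0,0,0,0,1],[0,0,0,0,0,0,1]]])

```text
time: 12.72
tool_pos: [0.4226, -0.0875, 0.1441]
tool_rot: [0.0, 0.999, -0.048, 0.001]
contact_force: [-0.1, -0.1, -0.2]
gripper_width: 1.001
```

```bash
python3 - <<'E'
from h import *
s,f=wrist("w10")
print(rel(s,[.422,-.0865,.03]))
cv2.imwrite("pics/c10.png",cv2.resize(f["frame"][160:290,160:350,::-1],None,fx=4,fy=4,interpolation=0))
E
```

```text
t12.72 tcp [ 0.4226 -0.0875  0.1441] yaw-5.50 z [ 2.e-03 -8.e-04 -1.e+00] F [-0.1 -0.1 -0.2] w1.001
[-0.024 -0.024  2.854]
```

View pics/c10.png

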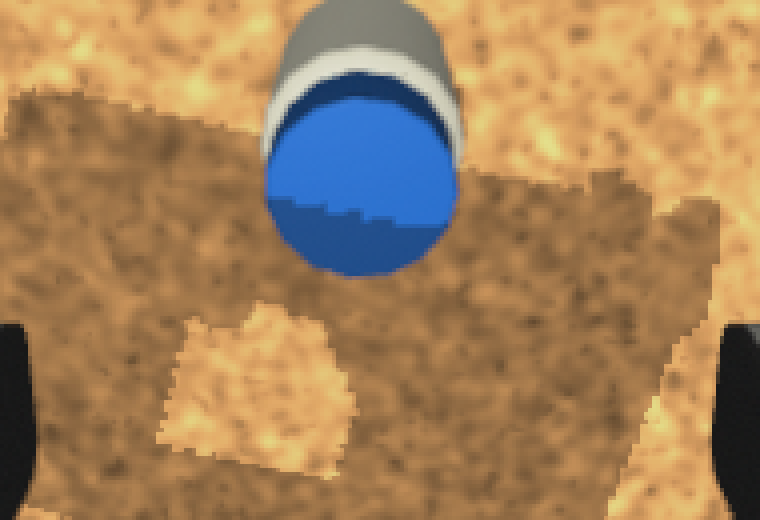

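```bash
python3 - <<'E'
from h import *
from plant import state
f=dict(np.load("w10.npz"));p=plane(f,(250.75,206.6),.086);print(p);s=state();print(rel(s,[p[0],p[1],.03]))
E
```

```text
[ 0.4216794  -0.08641568  0.086     ]
[-0.028 -0.024  2.848]
```

>>> carry_out(moves=[[[0,0,0,-0.02,-0.02,0.2,1],[0,0,0,0,0,0.5,1],[0,0,0,0,0,0.6,1],[0,0,0,0,0,0.6,1],[0,0,0,0,0,0.5,1],[0,0,0,0,0,0.3,1],[0,0,0,0,0,0.14,1],[0,0,0,0,0,0,1]]])

```text
time: 13.43
tool_pos: [0.4199, -0.0857, 0.0276]
tool_rot: [-0.001, 0.999, -0.048, -0.002]
contact_force: [0.1, -0.6, 0.7]
gripper_width: 0.999
```

>>> carry_out(moves=[[[0,0,0,0,0,0,1],[0,0,0,0,0,0,1],[0,0,0,0,0,0,1],[0,0,0,0,0,0,1]]])

```text
time: 13.77
tool_pos: [0.4221, -0.0866, 0.0304]
tool_rot: [0.0, 0.999, -0.048, 0.001]
contact_force: [-0.0, 0.5, -0.4]
gripper_width: 1.0
```

>>> carry_out(moves=[[[0,0,0,0,0,0,0.5],[0,0,0,0,0,0,0.3],[0,0,0,0,0,0,0.1],[0,0,0,0,0,0,-0.1],[0,0,0,0,0,0,-1],[0,0,0,0,0,0,-1],[0,0,0,0,0,0,-1],[0,0,0,0,0,0,-1]]])

```text
time: 14.43
tool_pos: [0.4216, -0.0865, 0.0298]
tool_rot: [0.0, 0.999, -0.048, 0.0]
contact_force: [0.1, -0.6, 4.2]
gripper_width: 0.475
```

>>> carry_out(moves=[[[0,0,0,0,0,0,-1],[0,0,0,0,0,0,-1]]])

```text
time: 14.6
tool_pos: [0.4216, -0.0865, 0.0298]
tool_rot: [0.0, 0.999, -0.048, 0.0]
contact_force: [-1.3, 0.5, 6.7]
gripper_width: 0.478
```

>>> carry_out(moves=[[[0,0,0,0,0,-0.2,-1],[0,0,0,0,0,-0.5,-1],[0,0,0,0,0,-0.8,-1],[0,0,0,0,0,-0.8,-1],[0,0,0,0.2,-0.1,-0.7,-1],[0,0,0,0.5,-0.3,-0.4,-1],[0,0,0,0.7,-0.5,-0.1,-1],[0,0,0,0.8,-0.6,0,-1]]])

```text
time: 15.27
tool_pos: [0.5159, -0.0351, 0.1716]
tool_rot: [0.001, 0.999, -0.049, 0.002]
contact_force: [0.1, -0.7, -1.1]
gripper_width: 0.475
```

>>> carry_out(moves=[[[0,0,0,0.8,-0.6,0,-1],[0,0,0,0.7,-0.5,0,-1],[0,0,0,0.5,-0.4,0,-1],[0,0,0,0.22,-0.2,0,-1],[0,0,0,0,0,0,-1],[0,0,0,0,0,0,-1],[0,0,0,0,0,0,-1],[0,0,0,0,0,0,-1]]])

```text
time: 15.93
tool_pos: [0.6083, 0.0234, 0.1691]
tool_rot: [0.0, 0.999, -0.048, -0.0]
contact_force: [-0.0, -0.3, -1.6]
gripper_width: 0.473
```

>>> carry_out(moves=[[[0,0,0,0,0,0,-1],[0,0,0,0,0,0,-1]]])

```text
time: 16.1
tool_pos: [0.6089, 0.0235, 0.1695]
tool_rot: [0.0, 0.999, -0.048, 0.0]
contact_force: [-0.2, 0.1, -1.6]
gripper_width: 0.475
```

```bash
python3 - <<'E'
from h import *
s,f=wrist("w11")
print(circfit(f,'blue',.01),rel(s,[.6096,.0236,.0398]))
E
```

```text
t16.10 tcp [0.6089 0.0235 0.1695] yaw-5.56 z [ 2.e-04 -1.e-04 -1.e+00] F [-0.2  0.1 -1.6] w0.475
(array([ 0.5917, -0.1601]), 278, np.float64(0.09)) [ 1.700e-02 -3.000e-03  3.243e+00]
```

View pics/w11.png

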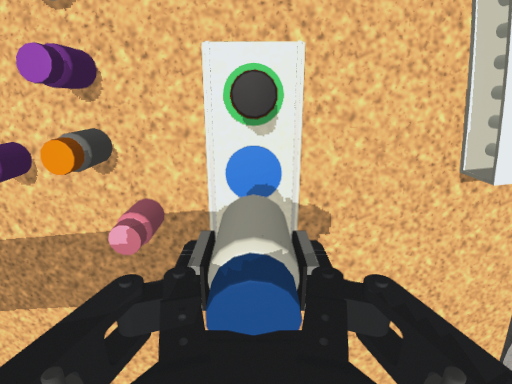

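The view from above shows amber concentric on green (254,94). The blue mark is ahead at (253,172).

```bash
python3 - <<'E'
from h import *
f=dict(np.load("w11.npz"));print(circfit(f,'blue',.01,clip=(253,165)),circfit(f,'green',.01))
E
```

```text
(array([0.61  , 0.0229]), 153, np.float64(0.52)) (array([0.6172, 0.1034]), 172, np.float64(0.89))
```

>>> carry_out(moves=[[[0,0,0,0.01,0,0.2,-1],[0,0,0,0,0,0.5,-1],[0,0,0,0,0,0.6,-1],[0,0,0,0,0,0.6,-1],[0,0,0,0,0,0.5,-1],[0,0,0,0,0,0.3,-1],[0,0,0,0,0,0.2,-1],[0,0,0,0,0,0.1,-1]]])

```text
time: 16.82
tool_pos: [0.6092, 0.0241, 0.0479]
tool_rot: [-0.0, 0.999, -0.048, -0.001]
contact_force: [-0.6, 0.6, -1.2]
gripper_width: 0.473
```

>>> carry_out(moves=[[[0,0,0,0,0,0,-1],[0,0,0,0,0,0,-1],[0,0,0,0,0,0,-1],[0,0,0,0,0,0,-1],[0,0,0,0,0,0,-1]]])

```text
time: 17.23
tool_pos: [0.6106, 0.0241, 0.0505]
tool_rot: [0.0, 0.999, -0.048, 0.001]
contact_force: [0.0, 0.2, -1.2]
gripper_width: 0.474
```

>>> carry_out(moves=[[[0,0,0,-0.01,0.01,0.08,-1],[0,0,0,0,0,0.08,-1],[0,0,0,0,0,0.05,-1],[0,0,0,0,0,0,-1],[0,0,0,0,0,0,-1],[0,0,0,0,0,0,-1],[0,0,0,0,0,0.02,-1],[0,0,0,0,0,0,-1]]])

```text
time: 17.9
tool_pos: [0.6094, 0.0238, 0.0401]
tool_rot: [-0.0, 0.999, -0.048, -0.0]
contact_force: [-0.1, -0.6, -1.1]
gripper_width: 0.474
```

>>> carry_out(moves=[[[0,0,0,0,0,0,-1],[0,0,0,0,0,0,-1],[0,0,0,0,0,0,-1]]])

```text
time: 18.15
tool_pos: [0.6094, 0.0238, 0.0401]
tool_rot: [-0.0, 0.999, -0.048, 0.0]
contact_force: [0.1, 0.5, -0.4]
gripper_width: 0.476
```

>>> carry_out(moves=[[[0,0,0,0,0,0.015,-1],[0,0,0,0,0,0,-1],[0,0,0,0,0,0,0],[0,0,0,0,0,0,0.1],[0,0,0,0,0,0,0.3],[0,0,0,0,0,0,0.5],[0,0,0,0,0,0,0.6],[0,0,0,0,0,0,0.6]]])

```text
time: 18.82
tool_pos: [0.6095, 0.0238, 0.0395]
tool_rot: [-0.0, 0.999, -0.048, 0.0]
contact_force: [0.5, -0.3, 0.8]
gripper_width: 0.798
```

>>> carry_out(moves=[[[0,0,0,0,0,-0.2,0.6],[0,0,0,0,0,-0.5,0.6],[0,0,0,0,0,-0.8,0.6],[0,0,0,0,0,-0.9,0.6],[0,0,0,0,0,-0.8,0.7],[0,0,0,0,0,-0.6,1],[0,0,0,0,0,-0.3,1],[0,0,0,0,0,0,1]]])

```text
time: 19.48
tool_pos: [0.6115, 0.0237, 0.2082]
tool_rot: [0.0, 0.999, -0.048, 0.004]
contact_force: [0.7, -0.4, 0.5]
gripper_width: 1.002
```

>>> carry_out(moves=[[[0,0,0,-0.3,-0.05,0,1],[0,0,0,-0.7,-0.1,0,1],[0,0,0,-0.9,-0.16,0,1],[0,0,0,-0.9,-0.16,0,1],[0,0,0,-0.8,-0.15,0,1],[0,0,0,-0.42,-0.1,0,1],[0,0,0,-0.2,-0.04,0,1],[0,0,0,0,0,0,1]]])

```text
time: 20.15
tool_pos: [0.4426, 0.0706, 0.2017]
tool_rot: [0.0, 0.999, -0.048, -0.001]
contact_force: [-0.1, -0.5, -0.2]
gripper_width: 1.0
```

>>> carry_out(moves=[[[0,0,0,0,0,0.2,1],[0,0,0,0,0,0.4,1],[0,0,0,0,0,0.5,1],[0,0,0,0,0,0.3,1],[0,0,0,0,0,0.1,1],[0,0,0,0,0,0,1],[0,0,0,0,0,0,1],[0,0,0,0,0,0,1]]])

```text
time: 20.82
tool_pos: [0.4453, 0.0701, 0.1445]
tool_rot: [-0.0, 0.999, -0.048, 0.001]
contact_force: [0.4, 0.0, -0.9]
gripper_width: 0.999
```

>>> carry_out(moves=[[[0,0,0,0,0,0,1],[0,0,0,0,0,0,1]]])

```text
time: 20.98
tool_pos: [0.445, 0.0702, 0.1446]
tool_rot: [-0.0, 0.999, -0.048, 0.001]
contact_force: [-0.2, -0.6, 1.0]
gripper_width: 1.003
```

```bash
python3 - <<'E'
from h import *
s,f=wrist("w12")
print(blobs(f,'orange',60))
cv2.imwrite("pics/c12.png",cv2.resize(f["frame"][120:260,160:350,::-1],None,fx=4,fy=4,interpolation=0))
E
```

```text
t20.98 tcp [0.445  0.0702 0.1446] yaw-5.50 z [ 0.0019  0.     -1.    ] F [-0.2 -0.6  1. ] w1.003
[([248.8, 182.9], [234, 179, 31, 12, 143])]
```

View pics/w12.png

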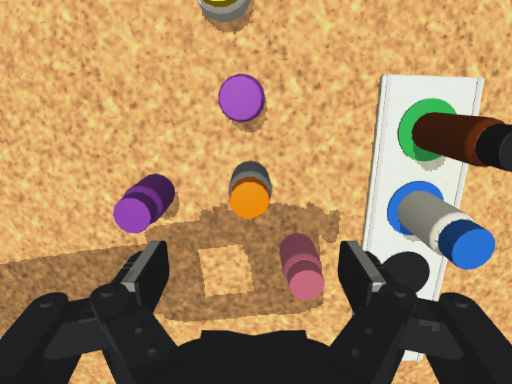

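View pics/c12.png

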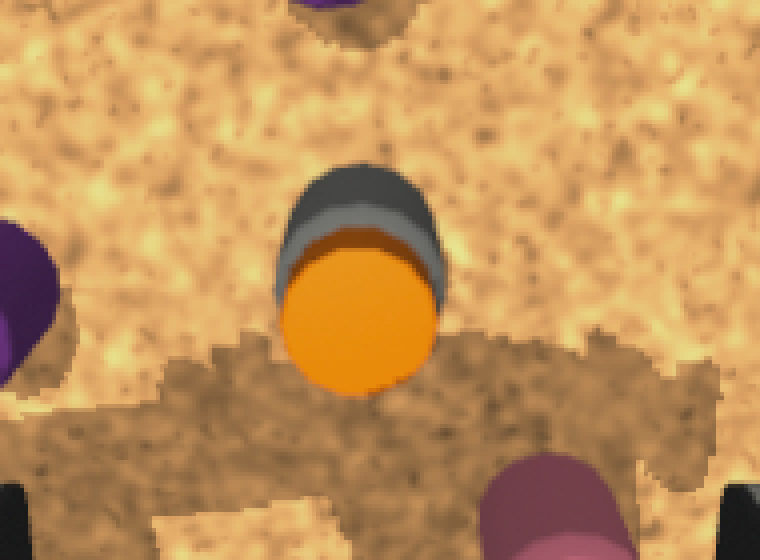

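The grey bottle's orange cap top is at (250,200.5). Its neighbours (purple at (133,214) and (241,97), pink at (303,283)) lie outside the finger paths.

```bash
python3 - <<'E'
from h import *
from plant import state
f=dict(np.load("w12.npz"));p=plane(f,(250,200.5),.068);print(p);s=state();rep(s);print(rel(s,[p[0],p[1],.015]))
for nm,uv,z in(('pink',(306,288),.068),('purL',(131,217),.068),('purF',(241.5,97.5),.068)):print(nm,plane(f,uv,z))
E
```

```text
[0.44318427 0.06959845 0.068     ]
t21.03 tcp [0.4448 0.0702 0.1444] yaw-5.50 z [ 0.0016 -0.     -1.    ] F [0.  1.2 0.1] w1.000
[-0.045  0.02   3.234]
pink [ 0.48422725 -0.01670582  0.068     ]
purL [0.34531067 0.06470347 0.068     ]
purF [0.44484635 0.1480016  0.068     ]
```

>>> carry_out(moves=[[[0,0,0,-0.03,0.015,0.2,1],[0,0,0,0,0,0.5,1],[0,0,0,0,0,0.7,1],[0,0,0,0,0,0.7,1],[0,0,0,0,0,0.5,1],[0,0,0,0,0,0.3,1],[0,0,0,0,0,0.2,1],[0,0,0,0,0,0.1,1]]])

```text
time: 21.7
tool_pos: [0.442, 0.0698, 0.014]
tool_rot: [0.0, 0.999, -0.048, -0.001]
contact_force: [0.5, -0.5, -0.1]
gripper_width: 1.001
```

>>> carry_out(moves=[[[0,0,0,0,0,0,1],[0,0,0,0,0,0,1],[0,0,0,0,0,0,1],[0,0,0,0,0,0,1],[0,0,0,0,0,0,1]]])

```text
time: 22.12
tool_pos: [0.4438, 0.0697, 0.0164]
tool_rot: [-0.0, 0.999, -0.048, 0.001]
contact_force: [-0.2, -0.8, 0.9]
gripper_width: 1.001
```

>>> carry_out(moves=[[[0,0,0,0,0,0,0.5],[0,0,0,0,0,0,0.3],[0,0,0,0,0,0,0.1],[0,0,0,0,0,0,-0.1],[0,0,0,0,0,0,-1],[0,0,0,0,0,0,-1],[0,0,0,0,0,0,-1],[0,0,0,0,0,0,-1]]])

```text
time: 22.78
tool_pos: [0.4435, 0.0697, 0.0159]
tool_rot: [-0.0, 0.999, -0.048, 0.0]
contact_force: [-0.3, -0.1, 2.7]
gripper_width: 0.426
```

>>> carry_out(moves=[[[0,0,0,0,0,0,-1],[0,0,0,0,0,0,-1]]])

```text
time: 22.95
tool_pos: [0.4435, 0.0697, 0.0159]
tool_rot: [-0.0, 0.999, -0.048, 0.0]
contact_force: [0.1, -0.0, 3.5]
gripper_width: 0.421
```

>>> carry_out(moves=[[[0,0,0,0,0,-0.2,-1],[0,0,0,0,0,-0.5,-1],[0,0,0,0,0,-0.8,-1],[0,0,0,0,0,-0.8,-1],[0,0,0,0.2,0.1,-0.7,-1],[0,0,0,0.5,0.3,-0.4,-1],[0,0,0,0.7,0.45,-0.1,-1],[0,0,0,0.8,0.5,0,-1]]])

```text
time: 23.62
tool_pos: [0.5268, 0.0073, 0.158]
tool_rot: [0.0, 0.999, -0.047, 0.002]
contact_force: [0.8, 0.9, -0.1]
gripper_width: 0.424
```

>>> carry_out(moves=[[[0,0,0,0.8,0.5,0,-1],[0,0,0,0.65,0.45,0,-1],[0,0,0,0.4,0.3,0,-1],[0,0,0,0.2,0.15,0,-1],[0,0,0,0,0,0,-1],[0,0,0,0,0,0,-1],[0,0,0,0,0,0,-1],[0,0,0,0,0,0,-1]]])

```text
time: 24.28
tool_pos: [0.6007, -0.0549, 0.1554]
tool_rot: [-0.0, 0.999, -0.047, -0.0]
contact_force: [-0.2, 0.0, -0.2]
gripper_width: 0.422
```

>>> carry_out(moves=[[[0,0,0,0,0,0,-1],[0,0,0,0,0,0,-1]]])

```text
time: 24.45
tool_pos: [0.6013, -0.0553, 0.1557]
tool_rot: [-0.0, 0.999, -0.048, 0.0]
contact_force: [-0.1, 0.5, -1.1]
gripper_width: 0.425
```

```bash
python3 - <<'E'
from h import *
s,f=wrist("w13")
print(rel(s,[.602,-.056,.0259]))
cv2.imwrite("pics/c13.png",cv2.resize(f["frame"][0:320,130:380,::-1],None,fx=1.8,fy=1.8,interpolation=0))
E
```

```text
t24.45 tcp [ 0.6013 -0.0553  0.1557] yaw-5.45 z [ 1.e-04  0.e+00 -1.e+00] F [-0.1  0.5 -1.1] w0.425
[0.019 0.015 3.245]
```

View pics/c13.png

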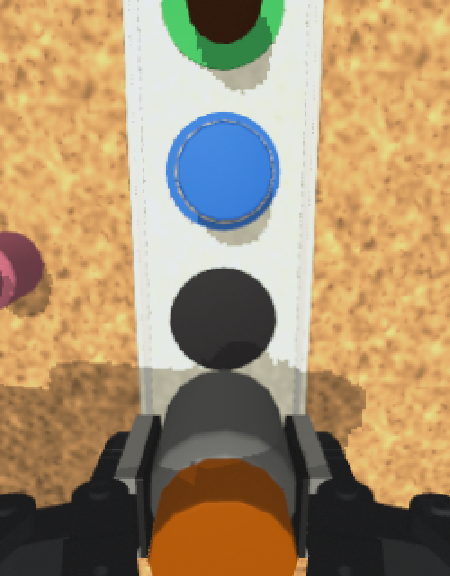

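White sits concentric on blue. The black mark is at about (254,177).

```bash
python3 - <<'E'
from h import *
f=dict(np.load("w13.npz"));print(plane(f,(254.2,177),.01))
E
```

```text
[ 0.60302918 -0.0554901   0.01      ]
```

>>> carry_out(moves=[[[0,0,0,0.01,0.01,0.2,-1],[0,0,0,0,0,0.5,-1],[0,0,0,0,0,0.6,-1],[0,0,0,0,0,0.6,-1],[0,0,0,0,0,0.5,-1],[0,0,0,0,0,0.3,-1],[0,0,0,0,0,0.2,-1],[0,0,0,0,0,0.1,-1]]])

```text
time: 25.17
tool_pos: [0.6015, -0.0564, 0.0342]
tool_rot: [-0.0, 0.999, -0.048, -0.001]
contact_force: [0.3, 0.1, -1.7]
gripper_width: 0.421
```

>>> carry_out(moves=[[[0,0,0,0,0,0,-1],[0,0,0,0,0,0,-1],[0,0,0,0,0,0,-1],[0,0,0,0,0,0,-1],[0,0,0,0,0,0,-1],[0,0,0,0,0,0,-1]]])

```text
time: 25.67
tool_pos: [0.6025, -0.0566, 0.0362]
tool_rot: [0.0, 0.999, -0.048, 0.001]
contact_force: [-0.1, 0.2, -0.9]
gripper_width: 0.426
```

>>> carry_out(moves=[[[0,0,0,0,-0.015,0.08,-1],[0,0,0,0,0,0.08,-1],[0,0,0,0,0,0.05,-1],[0,0,0,0,0,0.02,-1],[0,0,0,0,0,0,-1],[0,0,0,0,0,0,-1],[0,0,0,0,0,0,-1],[0,0,0,0,0,0,-1]]])

```text
time: 26.33
tool_pos: [0.6021, -0.0559, 0.0262]
tool_rot: [-0.0, 0.999, -0.048, -0.0]
contact_force: [0.1, -1.4, -0.1]
gripper_width: 0.426
```

>>> carry_out(moves=[[[0,0,0,0,0,0.015,-1],[0,0,0,0,0,0,-1],[0,0,0,0,0,0,-0.1],[0,0,0,0,0,0,0.1],[0,0,0,0,0,0,0.3],[0,0,0,0,0,0,0.5],[0,0,0,0,0,0,0.6],[0,0,0,0,0,0,0.6]]])

```text
time: 27.0
tool_pos: [0.6022, -0.0559, 0.0257]
tool_rot: [0.0, 0.999, -0.048, 0.0]
contact_force: [0.3, 0.3, 0.1]
gripper_width: 0.801
```

>>> carry_out(moves=[[[0,0,0,0,0,-0.2,0.6],[0,0,0,0,0,-0.5,0.6],[0,0,0,0,0,-0.8,0.6],[0,0,0,0,0,-0.9,0.6],[0,0,0,0,0,-0.9,0.7],[0,0,0,0,0,-0.7,1],[0,0,0,0,0,-0.3,1],[0,0,0,0,0,0,1]]])

```text
time: 27.67
tool_pos: [0.6044, -0.0564, 0.2027]
tool_rot: [0.001, 0.999, -0.048, 0.004]
contact_force: [0.6, -0.1, -0.1]
gripper_width: 1.001
```

>>> carry_out(moves=[[[0,0,0,-0.16,-0.23,0,1],[0,0,0,-0.38,-0.55,0,1],[0,0,0,-0.54,-0.78,0,1],[0,0,0,-0.54,-0.78,0,1],[0,0,0,-0.54,-0.78,0,1],[0,0,0,-0.54,-0.78,0,1],[0,0,0,-0.54,-0.78,0,1],[0,0,0,-0.54,-0.78,0,1]]])

```text
time: 28.33
tool_pos: [0.469, 0.1773, 0.1938]
tool_rot: [0.001, 0.999, -0.048, -0.003]
contact_force: [0.7, 0.1, 0.3]
gripper_width: 0.998
```

>>> carry_out(moves=[[[0,0,0,-0.54,-0.78,0,1],[0,0,0,-0.3,-0.43,0,1],[0,0,0,-0.17,-0.25,0.3,1],[0,0,0,0,0,0.5,1],[0,0,0,0,0,0.5,1],[0,0,0,0,0,0.3,1],[0,0,0,0,0,0.1,1],[0,0,0,0,0,0,1]]])

```text
time: 29.0
tool_pos: [0.4363, 0.237, 0.1266]
tool_rot: [0.001, 0.999, -0.048, -0.003]
contact_force: [0.4, -0.2, 0.3]
gripper_width: 1.004
```

>>> carry_out(moves=[[[0,0,0,0,0,0,1],[0,0,0,0,0,0,1],[0,0,0,0,0,0,1],[0,0,0,0,0,0,1]]])

```text
time: 29.33
tool_pos: [0.4388, 0.2381, 0.1309]
tool_rot: [-0.0, 0.999, -0.048, 0.001]
contact_force: [0.4, -0.7, 1.0]
gripper_width: 0.999
```

```bash
python3 - <<'E'
from h import *
s,f=wrist("w14")
print(blobs(f,'yellow',60))
cv2.imwrite("pics/c14.png",cv2.resize(f["frame"][120:270,160:350,::-1],None,fx=4,fy=4,interpolation=0))
E
```

```text
t29.33 tcp [0.4388 0.2381 0.1309] yaw-5.52 z [ 2.e-03  7.e-04 -1.e+00] F [ 0.4 -0.7  1. ] w0.999
[([250.2, 197.0], [225, 172, 51, 51, 2060])]
```

View pics/c14.png

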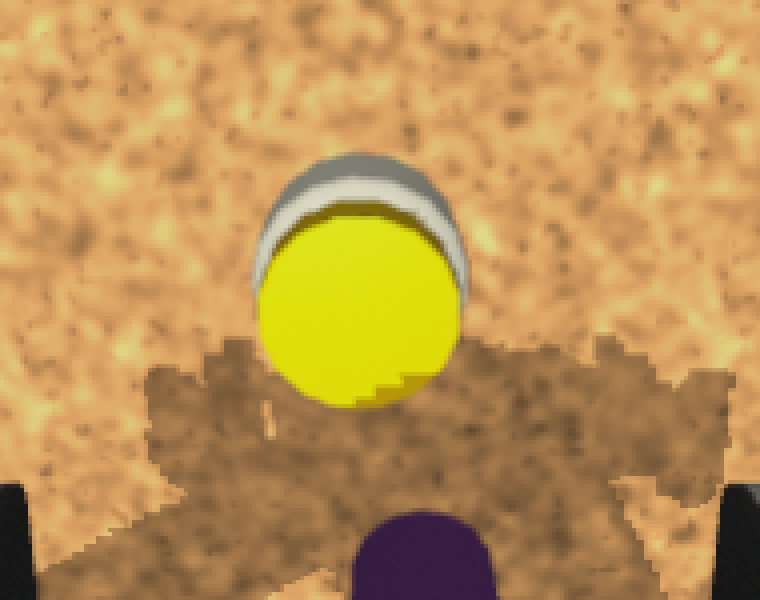

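```bash
python3 - <<'E'
from h import *
from plant import state
f=dict(np.load("w14.npz"));p=plane(f,(249.9,198),.05);print(p);s=state();rep(s);print(rel(s,[p[0],p[1],.003]))
E
```

```text
[0.43691187 0.23818097 0.05      ]
t29.38 tcp [0.4386 0.2381 0.1307] yaw-5.52 z [ 1.7e-03  6.0e-04 -1.0e+00] F [ 0.4  0.5 -0.4] w0.998
[-0.048  0.005  3.192]
```

>>> carry_out(moves=[[[0,0,0,-0.03,0,0.2,1],[0,0,0,0,0,0.5,1],[0,0,0,0,0,0.7,1],[0,0,0,0,0,0.7,1],[0,0,0,0,0,0.5,1],[0,0,0,0,0,0.3,1],[0,0,0,0,0,0.2,1],[0,0,0,0,0,0.05,1]]])

```text
time: 30.05
tool_pos: [0.436, 0.2378, 0.0024]
tool_rot: [0.0, 0.999, -0.048, -0.001]
contact_force: [-0.3, -0.2, 0.7]
gripper_width: 1.0
```

>>> carry_out(moves=[[[0,0,0,0,0,0,1],[0,0,0,0,0,0,1],[0,0,0,0,0,0,1],[0,0,0,0,0,0,1],[0,0,0,0,0,0,1]]])

```text
time: 30.47
tool_pos: [0.4375, 0.2384, 0.0047]
tool_rot: [-0.0, 0.999, -0.048, 0.001]
contact_force: [-0.6, -0.8, -0.3]
gripper_width: 1.005
```

>>> carry_out(moves=[[[0,0,0,0,0,0.03,0.6],[0,0,0,0,0,0,0.4],[0,0,0,0,0,0,0.25],[0,0,0,0,0,0,0.1],[0,0,0,0,0,0,-1],[0,0,0,0,0,0,-1],[0,0,0,0,0,0,-1],[0,0,0,0,0,0,-1]]])

```text
time: 31.13
tool_pos: [0.4371, 0.2382, 0.0029]
tool_rot: [-0.0, 0.999, -0.048, 0.0]
contact_force: [-1.0, 0.7, 3.3]
gripper_width: 0.538
```

>>> carry_out(moves=[[[0,0,0,0,0,0,-1],[0,0,0,0,0,0,-1]]])

```text
time: 31.3
tool_pos: [0.4371, 0.2382, 0.0029]
tool_rot: [-0.0, 0.999, -0.048, 0.0]
contact_force: [-1.9, 0.0, 4.9]
gripper_width: 0.538
```

>>> carry_out(moves=[[[0,0,0,0,0,-0.2,-1],[0,0,0,0,0,-0.5,-1],[0,0,0,0,0,-0.8,-1],[0,0,0,0,0,-0.8,-1],[0,0,0,0.05,0.08,-0.8,-1],[0,0,0,0.18,0.34,-0.5,-1],[0,0,0,0.32,0.6,-0.15,-1],[0,0,0,0.46,0.86,0,-1]]])

```text
time: 31.97
tool_pos: [0.4708, 0.1603, 0.1557]
tool_rot: [-0.001, 0.999, -0.046, 0.003]
contact_force: [1.7, -0.1, -1.0]
gripper_width: 0.539
```

>>> carry_out(moves=[[[0,0,0,0.46,0.86,0,-1],[0,0,0,0.46,0.86,0,-1],[0,0,0,0.46,0.86,0,-1],[0,0,0,0.46,0.86,0,-1],[0,0,0,0.46,0.86,0,-1],[0,0,0,0.46,0.86,0,-1],[0,0,0,0.46,0.86,0,-1],[0,0,0,0.46,0.86,0,-1]]])

```text
time: 32.63
tool_pos: [0.5897, -0.1305, 0.152]
tool_rot: [-0.0, 0.999, -0.048, -0.001]
contact_force: [0.5, 0.0, -0.2]
gripper_width: 0.539
```

>>> carry_out(moves=[[[0,0,0,0.1,0.16,0,-1],[0,0,0,0.02,0,0,-1],[0,0,0,0,0,0,-1],[0,0,0,0,0,0,-1],[0,0,0,0,0,0,-1],[0,0,0,0,0,0,-1],[0,0,0,0,0,0,-1],[0,0,0,0,0,0,-1]]])

```text
time: 33.3
tool_pos: [0.594, -0.1347, 0.1527]
tool_rot: [0.0, 0.999, -0.047, 0.0]
contact_force: [0.2, 0.2, -1.2]
gripper_width: 0.536
```

```bash
python3 - <<'E'
from h import *
s,f=wrist("w15")
print(rel(s,[.5944,-.1356,.0129]));print(blobs(f,'red',60))
print(circfit(f,'red',.01))
cv2.imwrite("pics/c15.png",cv2.resize(f["frame"][0:320,130:380,::-1],None,fx=1.8,fy=1.8,interpolation=0))
E
```

```text
t33.30 tcp [ 0.594  -0.1347  0.1527] yaw-5.44 z [ 2.e-04 -0.e+00 -1.e+00] F [ 0.2  0.2 -1.2] w0.536
[0.011 0.021 3.495]
[([253.8, 178.4], [225, 151, 59, 56, 2588])]
(array([ 0.5942, -0.136 ]), 162, np.float64(0.62))
```

View pics/c15.png

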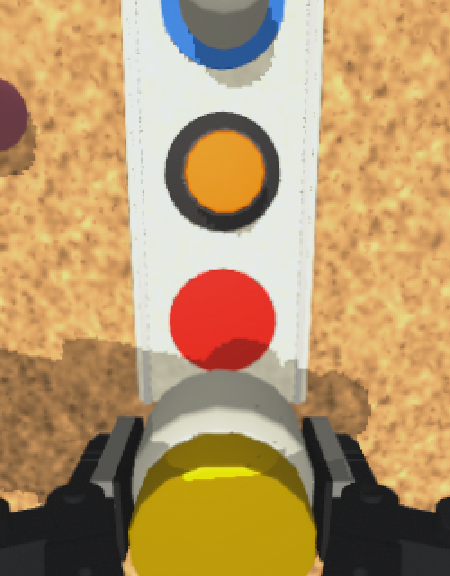

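Grey is concentric on black. The red mark is just ahead, as expected, so I'll lower the jar.

>>> carry_out(moves=[[[0,0,0,0,0.02,0.2,-1],[0,0,0,0,0,0.5,-1],[0,0,0,0,0,0.7,-1],[0,0,0,0,0,0.7,-1],[0,0,0,0,0,0.5,-1],[0,0,0,0,0,0.3,-1],[0,0,0,0,0,0.2,-1],[0,0,0,0,0,0.1,-1]]])

```text
time: 34.02
tool_pos: [0.5936, -0.1361, 0.0233]
tool_rot: [-0.0, 0.999, -0.048, -0.001]
contact_force: [0.5, -0.0, -1.7]
gripper_width: 0.539
```

>>> carry_out(moves=[[[0,0,0,0,0,0,-1],[0,0,0,0,0,0,-1],[0,0,0,0,0,0,-1],[0,0,0,0,0,0,-1],[0,0,0,0,0,0,-1],[0,0,0,0,0,0,-1]]])

```text
time: 34.52
tool_pos: [0.5945, -0.1364, 0.0253]
tool_rot: [0.0, 0.999, -0.048, 0.001]
contact_force: [1.1, -1.1, -0.6]
gripper_width: 0.544
```

>>> carry_out(moves=[[[0,0,0,0,-0.01,0.1,-1],[0,0,0,0,0,0.1,-1],[0,0,0,0,0,0.06,-1],[0,0,0,0,0,0.03,-1],[0,0,0,0,0,0,-1],[0,0,0,0,0,0,-1],[0,0,0,0,0,0,-1],[0,0,0,0,0,0,-1]]])

```text
time: 35.18
tool_pos: [0.594, -0.1359, 0.0129]
tool_rot: [-0.0, 0.999, -0.048, -0.0]
contact_force: [-0.9, 0.9, 1.1]
gripper_width: 0.539
```

>>> carry_out(moves=[[[0,0,0,0,0,0.01,-1],[0,0,0,0,0,0,-1],[0,0,0,0,0,0,0.1],[0,0,0,0,0,0,0.3],[0,0,0,0,0,0,0.5],[0,0,0,0,0,0,0.7],[0,0,0,0,0,0,0.8],[0,0,0,0,0,0,0.8]]])

```text
time: 35.85
tool_pos: [0.594, -0.1359, 0.0123]
tool_rot: [0.0, 0.999, -0.048, -0.0]
contact_force: [-0.2, -1.5, -0.4]
gripper_width: 0.901
```

>>> carry_out(moves=[[[0,0,0,0,0,-0.2,0.8],[0,0,0,0,0,-0.5,0.8],[0,0,0,0,0,-0.8,0.8],[0,0,0,0,0,-0.9,1],[0,0,0,0,0,-0.9,1],[0,0,0,0,0,-0.8,1],[0,0,0,0,0,-0.4,1],[0,0,0,0,0,-0.1,1]]])

```text
time: 36.52
tool_pos: [0.5965, -0.1367, 0.2027]
tool_rot: [0.001, 0.999, -0.048, 0.005]
contact_force: [0.0, 0.5, -0.8]
gripper_width: 1.001
```

>>> carry_out(moves=[[[0,0,0,-0.2,0.2,0,1],[0,0,0,-0.4,0.5,0,1],[0,0,0,-0.4,0.8,0,1],[0,0,0,-0.4,0.8,0,1],[0,0,0,-0.3,0.5,0,1],[0,0,0,-0.2,0.2,0,1],[0,0,0,0,0,0,1],[0,0,0,0,0,0,1]]])

```text
time: 37.18
tool_pos: [0.506, -0.2475, 0.1949]
tool_rot: [-0.001, 0.999, -0.049, -0.001]
contact_force: [1.1, 0.4, -0.3]
gripper_width: 1.004
```

>>> carry_out(moves=[[[0,0,0,0,0,0,1],[0,0,0,0,0,0,1],[0,0,0,0,0,0,1],[0,0,0,0,0,0,1],[0,0,0,0,0,0,1],[0,0,0,0,0,0,1]]])

```text
time: 37.68
tool_pos: [0.5072, -0.2477, 0.1966]
tool_rot: [0.0, 0.999, -0.048, 0.0]
contact_force: [-0.1, 0.3, -0.0]
gripper_width: 0.999
```

```bash
python3 - <<'E'
from h import *
from plant import grab_frame
s,f=wrist("w16")
a=[]
for n in("top","side"):
    g=grab_frame(n);np.savez(n+"1.npz",**g);a.append(g["frame"][:,:,::-1])
A=cv2.resize(a[0][130:290,80:420],None,fx=2.3,fy=2.3,interpolation=2);cv2.imwrite("pics/top1.png",A);cv2.imwrite("pics/side1.png",cv2.resize(a[1][90:310,90:360],None,fx=2.6,fy=2.6,interpolation=2))
E
```

```text
t37.68 tcp [ 0.5072 -0.2477  0.1966] yaw-5.46 z [ 1.e-04 -0.e+00 -1.e+00] F [-0.1  0.3 -0. ] w0.999
```

View pics/w16.png

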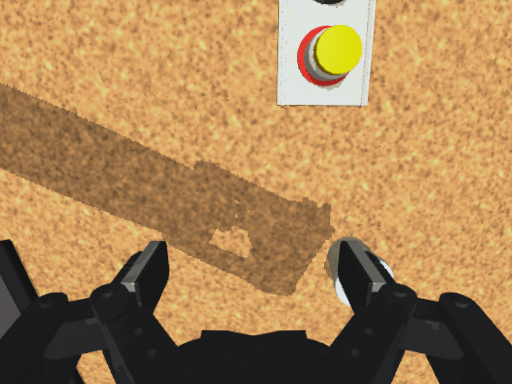

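View pics/top1.png

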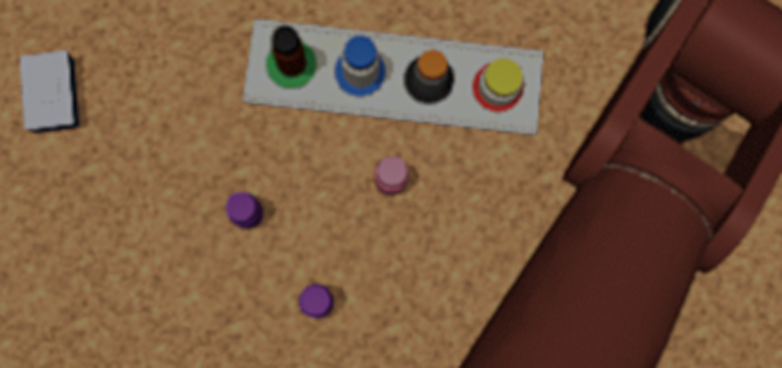

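View pics/side1.png

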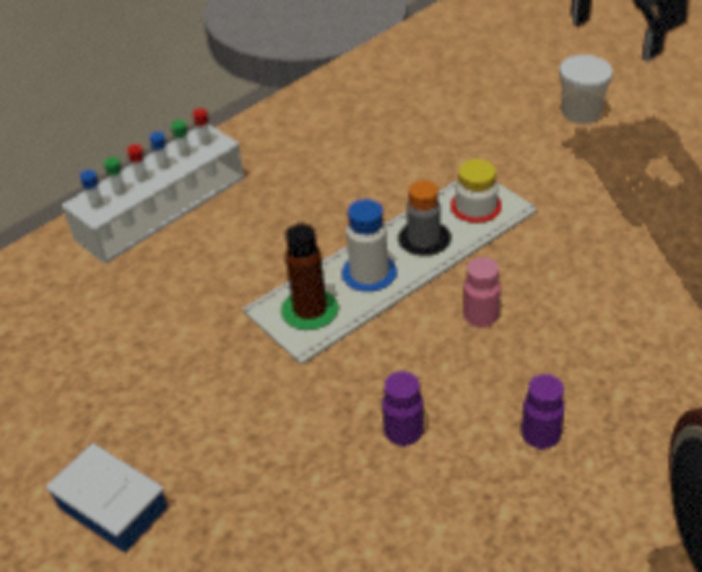

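All four stand upright on their marks, and the box, cup and look-alikes are in their places. One numeric check on the jar, then I'll hand in.

```bash
python3 - <<'E'
from h import *
f=dict(np.load("w16.npz"));b=blobs(f,'yellow',60);print(b,plane(f,(339,49),.06),'red ref .5943 -.1358')
t0=dict(np.load("top0.npz"));t=dict(np.load("top1.npz"))
for n,r in(('box',(slice(150,190),slice(85,118))),('cup-side',None)):
    if r: print(n,np.abs(t0["frame"][r].astype(int)-t["frame"][r]).mean())
s0=dict(np.load("side0.npz"));s=dict(np.load("side1.npz"))
r=(slice(108,140),slice(300,330));print('cup',np.abs(s0["frame"][r].astype(int)-s["frame"][r]).mean())
from plant import state,ticket
rep(state());print(ticket.job_done())
E
```

```text
[([339.1, 50.4], [315, 26, 48, 50, 1843])] [ 0.59471699 -0.13601049  0.06      ] red ref .5943 -.1358
box 13.542676767676769
cup 2.212152777777778
t37.83 tcp [ 0.507  -0.248   0.1965] yaw-5.49 z [ 1.e-04 -0.e+00 -1.e+00] F [-0.1  0.1  0.1] w1.001
the job is handed in; nothing more can be done
None
```

```bash
python3 - <<'E'
from h import *
for n,r in(('top',(slice(140,200),slice(80,125))),('side',(slice(250,310),slice(95,165)))):
    for k in'01':
        f=dict(np.load(n+k+".npz"));h=cv2.cvtColor(f["frame"],cv2.COLOR_RGB2HSV)[r]
        m=cv2.inRange(h,(0,0,90),(180,60,255));M=cv2.moments(m,True);print(n,k,M['m10']/M['m00'],M['m01']/M['m00'],M['m00'],f["frame"][r].mean())
E
```

```text
top 0 19.456035767511178 28.703427719821164 671.0 98.30777777777777
top 1 19.577485380116958 28.68859649122807 684.0 111.4074074074074
side 0 34.8018648018648 27.667832167832167 858.0 125.81023809523809
side 1 34.80255516840883 27.650406504065042 861.0 125.92722222222223
```

The four bottles stand on the row in order of height, and I have handed the job in (it reports no verdict): amber on green, white/blue cap on blue, grey/orange cap on black, yellow jar on red. I picked each one up from above, set it down upright, let go and backed the open gripper clear, with the clock at about 38 s.

**Last checks:**
- **Centring:** The wrist camera shows amber and the jar within about 1 mm of their mark centres. White and grey look concentric on theirs in the wrist pictures.
- **Standing:** The top and side pictures show all four upright.
- **Slide box:** It has not moved, with its centre shifted less than 0.2 px in the two views. A plain brightness comparison of the top view did change there. The box centre did not shift, so I take it to be lighting.
- **Cup and look-alikes:** The cup looks unchanged from the side. The pink and purple look-alikes were not touched.
- **Robot:** It reads about zero outside force and holds nothing.

**Disagreement:** The fixed top and side cameras differed from the wrist camera by up to about 8 mm. I used the wrist camera, because its repeated measurements agreed to about 1–2 mm.

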